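# Find and seat the loose lid of the sample jars

### The arm

A 6-joint arm with a two-finger parallel gripper is mounted at the origin on the work surface. World frame = base frame: x ahead of the robot, y to its left, z up, the work surface at z = 0. Lengths are in m, angles in rad, forces in N, time in s.
With the tool pointing down it reaches from about 0.375 to 0.75 m from the base axis. Payload 9 kg.
Tool frame: the origin (TCP) lies at the centre of the arm's flange, where the gripper is bolted on; the fingertips stand 173 mm ahead of it and the grasp point (between the pads) lies 155 mm ahead of it; z points along the fingers, y is the direction in which the jaws open and shut (so a half turn about z gives the same grasp; the last joint's range is limited). The gripper opens to 85 mm and grips with 20 to 120 N. Pads are 22 mm wide; open, the fingers measure 114 mm over their backs; the gripper's body (76 mm by 85 mm) begins 54 mm behind the grasp point. The pads swing forward as they close: fully open they stand 13 mm farther back than shut.
Start: joints at [-1.372, 0.104, 0.097, 1.564, 0, 1.353], TCP at [0.243, -0.549, 0.405] pointing down, gripper open.
Joint ranges: [-2.99, 2.99], [-0.84, 1.86], [-1.1, 1.16], [-1.84, 2.11], [-1.51, 1.56], [-3.14, 3.14]. Speed limits (rad/s): [2.22, 2.22, 2.57, 3.14, 3.14, 3.14].

### API

Orientations are given as a rotation vector (axis times angle).
In Python, from workcell import bot gives the robot as it stands.
- The arm moves only by the tool carry_out, never from a script. Its arguments are lists of equal length, an entry for each row: "travel": the shift along the tool's x, y, z in mm, a list of three; "roll": the turn about the tool's z in rad. In form: {"travel": [[tx, ty, tz], ...], "roll": [roll, ...]}. A call has exactly 8 rows; each row is the pose to reach, as a shift and turn from the pose commanded when the call began, along the tool's axes at that moment; what a row does not reach only later rows make up. A row lasts 1/8 s, in which the tool goes at most 62.5 mm and 10.7 degrees, less where a joint would pass 70% of its speed; a pose out of reach is approached as far as the arm can. A call with a gripper value outside its range is refused whole. "gripper" is the gripper's target within -1 to 1 (shut at 1, half-way at 0, fully open at -1), set as the call begins (left out, the last holds). The fingers move at their own pace and stop on an object; "squeeze" is the grip in N (left out, the last holds). Time passes only in rows, so rows that repeat a pose let the fingers close, or fill a call up. It gives the time, the measured TCP pose, the force and the opening at its end, in the units of the state.
- bot.sense(): the state, without advancing time (a new reading comes with each control period).
- bot.snapshot(name): name is "scene" or "top" or "wrist"; returns (picture, depth): 420x560x3 uint8, blue, green, red; 420x560 float32, m along the optical axis (not along the pixel's ray), 0 where there is no reading.
- bot.get_calibration(name): a dict with "fx", "fy", "cx", "cy" (pixels), "extrinsics" (4x4, takes a point from world to camera coordinates). Camera axes: x right, y down, z forward; pixel columns grow to the right and rows downward; lengths in m; the calibration is good to about 2 mm. A picture is of the moment at which its call begins: read the wrist's pose just before it. get_calibration takes no time and is no camera call; for the wrist camera it gives the pose at the moment of the call.
- bot.hand_in(): hands the job in, once; it reports no verdict.
Trained networks look in the newest picture that a camera, given by its name, has taken for a name from the list of things; names that differ only in an ending like _2 or _b are one class to them, and where a whole thing is asked for, a point or a joint stands for the part that bears it (a point fixed in the world has none). Each returns a list of dicts, best first, with "conf" (0 to 1); they miss things now and then, are a little off and sometimes report something else, mostly with a low value. They report only what shows in the picture. A call takes as long as a camera call.
- bot.silhouettes(target, camera): "mask" (420x560 bool, what is visible of it) and "rect" ([left, top, width, height] in pixels, round what is visible of it).
- bot.tip_of(target, camera): "uv" ([column, row] in pixels: a listed point, or the origin of a listed thing).
The state is a dict: "time_s": time; "qpos": joint angles; "joint_vel": joint speeds; "joint_efforts": joint torques, N m; "tcp_pos": TCP position; "tool_rot": TCP orientation; "ft_force": force on the tool from outside, world axes, zero at the start; "ft_torque": the same for the moment, N m; "opening": opening from 0.0 (shut) to 1.0 (fully open).
Only numpy, scipy, OpenCV 4.12 (cv2) and the standard library are available. Lean on these libraries where they do the work, as an engineer would, in place of code of your own. Each camera call takes 0.05 s, during which the arm holds its last target. There are 200 camera calls.

### The job

One of the four jars in the rack has a push-in lid that was never pushed home. Press lightly with the fingertips near the edge of the lids, one after another, until you find the one that rocks, then press down firmly on the middle of that lid until it is fully home and flat on its jar. Do not lift or pull any lid, go easy on the glass, leave the other things on the bench alone, and finish with the hand clear.

Things in the scene. Friction and masses are not known exactly. Their poses are not given: they have to be found in the camera images.
- rack: The grey moulded jar rack, a block 96 x 360 x 36 mm (x, y, z) fixed to the bench, with four round wells in a row along its own y at -129, -43, +43 and +129 mm; origin at the centre of its underside, on the bench. z up.
- jar_a: One of four identical squat amber glass jars, 66 mm across and 78 mm high to the rim (rim 58 mm across), held fast in a well of the rack. Origin at the centre of its underside, 6 mm above the bench: its rim is 84 mm above the bench. z up. The letters are shuffled over the wells. In one of the jars the lid's plug is only started in the mouth: that lid's flange floats level 3 to 4.5 mm above the rim.
- jar_b: One of four identical squat amber glass jars, 66 mm across and 78 mm high to the rim (rim 58 mm across), held fast in a well of the rack. Origin at the centre of its underside, 6 mm above the bench: its rim is 84 mm above the bench. z up. The letters are shuffled over the wells. In one of the jars the lid's plug is only started in the mouth: that lid's flange floats level 3 to 4.5 mm above the rim.
- jar_c: One of four identical squat amber glass jars, 66 mm across and 78 mm high to the rim (rim 58 mm across), held fast in a well of the rack. Origin at the centre of its underside, 6 mm above the bench: its rim is 84 mm above the bench. z up. The letters are shuffled over the wells. In one of the jars the lid's plug is only started in the mouth: that lid's flange floats level 3 to 4.5 mm above the rim.
- jar_d: One of four identical squat amber glass jars, 66 mm across and 78 mm high to the rim (rim 58 mm across), held fast in a well of the rack. Origin at the centre of its underside, 6 mm above the bench: its rim is 84 mm above the bench. z up. The letters are shuffled over the wells. In one of the jars the lid's plug is only started in the mouth: that lid's flange floats level 3 to 4.5 mm above the rim.
- lid_a_top (a point): Centre of the top of jar_a's white push-in lid: flat flange 62 mm wide, 5 mm thick, over a plug. Home (flange on rim), it is 89 mm above the bench and solid. A loose lid rocks: 1 to 3 N near its edge (15 mm or more from the middle) tips that edge down 2 to 4 mm onto the rim and it springs level after, not seated; over 10 N in the middle slides it down onto the rim, where it stays. z: up normal.
- lid_b_top (a point): Centre of the top of jar_b's white push-in lid: flat flange 62 mm wide, 5 mm thick, over a plug. Home (flange on rim), it is 89 mm above the bench and solid. A loose lid rocks: 1 to 3 N near its edge (15 mm or more from the middle) tips that edge down 2 to 4 mm onto the rim and it springs level after, not seated; over 10 N in the middle slides it down onto the rim, where it stays. z: up normal.
- lid_c_top (a point): Centre of the top of jar_c's white push-in lid: flat flange 62 mm wide, 5 mm thick, over a plug. Home (flange on rim), it is 89 mm above the bench and solid. A loose lid rocks: 1 to 3 N near its edge (15 mm or more from the middle) tips that edge down 2 to 4 mm onto the rim and it springs level after, not seated; over 10 N in the middle slides it down onto the rim, where it stays. z: up normal.
- lid_d_top (a point): Centre of the top of jar_d's white push-in lid: flat flange 62 mm wide, 5 mm thick, over a plug. Home (flange on rim), it is 89 mm above the bench and solid. A loose lid rocks: 1 to 3 N near its edge (15 mm or more from the middle) tips that edge down 2 to 4 mm onto the rim and it springs level after, not seated; over 10 N in the middle slides it down onto the rim, where it stays. z: up normal.
- bottle: Bystander: a clear glass reagent bottle with a black cap, 70 mm across and 150 mm high, standing loose beside one end of the rack. Origin at the centre of its underside.
- vial_rack: Bystander: a low white rack full of small capped vials, 62 x 130 mm and 42 mm high over the caps, loose on the bench on the far side of the jar rack. Origin at the centre of its underside.
- wrench: Bystander: a small steel fittings wrench 130 mm long and 6 mm thick, lying loose on the robot's side of the jar rack. Origin at the centre of its underside.

How it is judged:
By the outcome, as a careful person would: the job done as asked, in the order asked, and still so for the second after the job is handed in, with the robot touching nothing.
It also fails if it takes over 45 s, if anything falls off the work surface, if the arm or the gripper's body presses on something with over 40 N, if the wrist force passes 120 N, or if a joint passes its speed limit or range.

## Working session

There is one attempt and no reset: what is moved stays moved. The work goes in short steps, Python scripts to look and compute and a tool call to move; the robot and the scene stay as the last step left them, time stands still between calls to the robot, and variables do not carry over. Pictures are saved under pics/ and viewed, and the job is handed in when it is done.

Besides the shell and the picture viewer there is one more tool, called after "Emit:" as name(argument=value, ...) on one line, values as JSON. carry_out: Moves the arm, as the interface text tells. Its arguments: {"type":"object","properties":{"travel":{"type":"array","items":{"type":"array","items":{"type":"number"}}},"roll":{"type":"array","items":{"type":"number"}},"gripper":{"type":"number"},"squeeze":{"type":"number"}},"required":["travel","roll"]}

```bash
mkdir -p pics; cat > h.py <<'E'
import numpy as np, cv2
from workcell import bot
def world(cam,u,v,z_depth,cal=None):
    c=cal or bot.get_calibration(cam)
    p=np.array([(u-c["cx"])/c["fx"]*z_depth,(v-c["cy"])/c["fy"]*z_depth,z_depth,1])
    return (np.linalg.inv(c["extrinsics"])@p)[:3]
def cloud(cam,depth):
    c=bot.get_calibration(cam); v,u=np.indices(depth.shape)
    P=np.stack([(u-c["cx"])/c["fx"]*depth,(v-c["cy"])/c["fy"]*depth,depth,np.ones_like(depth)],-1)
    return (P@np.linalg.inv(c["extrinsics"]).T)[...,:3]
E
python3 - <<'E'
from h import *
for n in("top","scene"):
    im,d=bot.snapshot(n); cv2.imwrite(f"pics/{n}1.png",im); np.save(n+".npy",d)
    W=cloud(n,d)
    for k in("lid_a_top","bottle","vial_rack","wrench","rack"):
        for r in bot.silhouettes(k,n)[:5]:
            m=r["mask"]&(d>0)
            if not m.any(): continue
            P=W[m]; zt=np.percentile(P[:,2],90); 
            print(n,k,round(r["conf"],2),r["rect"],np.median(P,0).round(4),"min",np.percentile(P,2,axis=0).round(3),"max",np.percentile(P,98,axis=0).round(3))
    for r in bot.tip_of("lid_a_top",n):
        u,v=map(int,r["uv"]); print(n,"tip",round(r["conf"],2),r["uv"],W[v,u].round(4), np.median(W[v-3:v+4,u-3:u+4,2]).round(4))
s=bot.sense(); print(s)
E
```

```text
top lid_a_top 0.85 [373.9, 219.0, 28.1, 28.4] [ 0.5314 -0.1075  0.089 ] min [ 0.505 -0.134  0.086] max [ 0.558 -0.079  0.092]
top bottle 0.85 [229.5, 209.5, 30.5, 31.3] [0.5465 0.2074 0.107 ] min [ 0.517  0.179 -0.   ] max [0.581 0.244 0.152]
top bottle 0.33 [335.1, 218.6, 27.8, 27.4] [ 0.5314 -0.0201  0.0891] min [ 0.504 -0.048  0.086] max [0.558 0.005 0.092]
top vial_rack 0.81 [342.5, 169.4, 62.2, 37.9] [ 0.6411 -0.0841  0.0268] min [ 0.606 -0.146 -0.   ] max [ 0.68  -0.024  0.044]
top wrench 0.73 [344.0, 264.6, 49.8, 14.7] [ 0.444  -0.0703  0.0053] min [ 0.425 -0.134 -0.002] max [ 0.461 -0.02   0.009]
top rack 0.91 [287.5, 213.5, 156.4, 43.5] [ 0.5256 -0.0567  0.0362] min [ 0.486 -0.236  0.033] max [0.578 0.112 0.04 ]
top tip 0.71 [388.7, 232.0] [ 0.5352 -0.1061  0.0873] 0.0891
scene lid_a_top 0.77 [169.5, 258.5, 31.8, 31.6] [ 0.5356 -0.111   0.0881] min [ 0.507 -0.138  0.085] max [ 0.563 -0.083  0.091]
scene bottle 0.64 [274.0, 141.2, 33.9, 69.5] [0.5623 0.1901 0.0851] min [0.528 0.175 0.006] max [0.585 0.221 0.15 ]
scene vial_rack 0.59 [206.8, 284.5, 81.5, 70.6] [ 0.6529 -0.1016
[... 455 characters left out ...]
] [ 0.5355 -0.1056  0.088 ] 0.088
{'time_s': 0.7, 'qpos': array([-1.37168372e+00,  1.04079692e-01,  9.73247079e-02,  1.56390326e+00,
       -2.94949607e-05,  1.35310200e+00]), 'joint_vel': array([-0.00181937,  0.00051365,  0.00045938,  0.00070939,  0.00043686,
        0.00128179]), 'joint_efforts': array([ 2.42025206e-03, -5.56635904e+01,  5.03679943e+01,  8.94849363e-04,
       -1.46457060e-04,  7.17357011e-06]), 'tcp_pos': array([ 0.24291716, -0.54864408,  0.40475619]), 'tool_rot': array([ 3.07348156e+00,  6.49961283e-01, -4.83415797e-05]), 'ft_force': array([-0.16404399,  0.01457911,  1.27745229]), 'ft_torque': array([ 0.0539015 , -0.02300213,  0.01987575]), 'opening': 0.9996622561388001}
```

```bash
python3 - <<'E'
from h import *
for n in("top","scene"):
    d=np.load(n+".npy"); im=cv2.imread(f"pics/{n}1.png"); W=cloud(n,d)
    m=((W[...,2]>.081)&(W[...,2]<.1)&(im.min(-1)>130)&(W[...,0]>.47)&(W[...,0]<.6)&(abs(W[...,1]+.06)<.2)&(d>0)).astype(np.uint8)
    k,l,st,c=cv2.connectedComponentsWithStats(m)
    for i in range(1,k):
        if st[i,4]>100:
            P=W[l==i]; print(n,st[i],c[i].round(1),P.mean(0).round(4),np.median(P[:,2]).round(4),((P[:,:2].min(0)+P[:,:2].max(0))/2).round(4))
im=cv2.imread("pics/top1.png")[160:290,210:460]; cv2.imwrite("pics/topz.png",cv2.resize(im,None,fx=3,fy=3))
from scipy.spatial.transform import Rotation as R
print(R.from_rotvec(bot.sense()["tool_rot"]).as_matrix().round(3))
E
```

```text
top [297 219  28  27 598] [310.9 231.9] [0.5315 0.0651 0.0924] 0.0924 [0.5314 0.0658]
top [336 219  28  28 594] [349.4 232.5] [ 0.5321 -0.0205  0.0891] 0.0891 [ 0.5322 -0.0208]
top [375 220  28  27 601] [388.4 233.1] [ 0.5328 -0.1066  0.089 ] 0.0891 [ 0.533  -0.1069]
top [414 220  28  28 606] [427.5 233.8] [ 0.533  -0.1925  0.0891] 0.0891 [ 0.5338 -0.1929]
scene [227 198  33  25 630] [243.3 209.9] [0.5335 0.0615 0.0914] 0.0914 [0.5336 0.0624]
scene [199 228  35  28 729] [216.2 241.5] [ 0.5344 -0.0248  0.0881] 0.0881 [ 0.5335 -0.0239]
scene [168 260  37  31 861] [185.8 275.1] [ 0.5351 -0.1108  0.0881] 0.0881 [ 0.5342 -0.1108]
scene [ 133  296   39   34 1025] [152.1 312.6] [ 0.5359 -0.1966  0.0881] 0.0881 [ 0.5354 -0.1959]
[[ 0.914  0.405 -0.   ]
 [ 0.405 -0.914 -0.   ]
 [-0.     0.    -1.   ]]
```

View pics/topz.png

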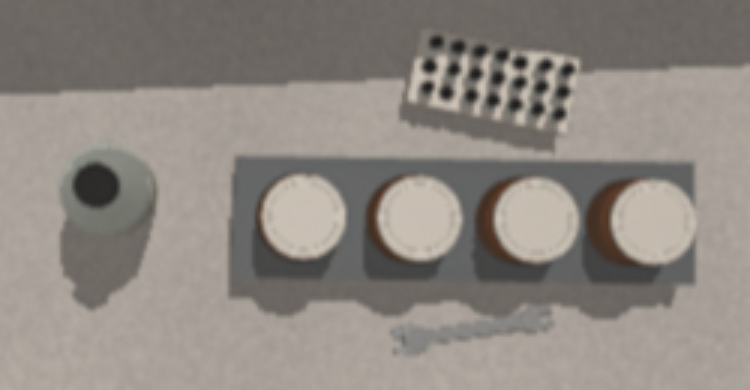

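Emit:
carry_out(travel=[[41, -36, 0], [82, -73, 0], [123, -109, 0], [164, -146, 0], [205, -182, 0], [246, -219, 0], [287, -255, 0], [327, -292, 0]], roll=[-0.144, -0.288, -0.432, -0.577, -0.721, -0.865, -1.01, -1.154], gripper=1, squeeze=30)

```text
time_s: 1.7
tcp_pos: [0.4241, -0.1476, 0.405]
tool_rot: [2.216, 2.226, 0.0]
ft_force: [1.0, -0.8, -0.2]
opening: -0.0
```

Emit:
carry_out(travel=[[40, 18, 0], [80, 36, 5], [120, 54, 20], [160, 72, 40], [200, 90, 60], [239, 108, 80], [239, 108, 95], [239, 108, 95]], roll=[0, 0, 0, 0, 0, 0, 0, 0])

```text
time_s: 2.7
tcp_pos: [0.5311, 0.0896, 0.3085]
tool_rot: [-2.22, -2.221, 0.003]
ft_force: [-0.1, -0.9, 0.5]
opening: 0.003
```

```bash
python3 - <<'E'
from h import *
for i in range(4): 
    s=bot.sense(); print(s["time_s"],s["tcp_pos"].round(4),s["ft_force"].round(2))
    n=["wrist","scene","wrist","wrist"][i]
    im,d=bot.snapshot(n)
    if i<2:
        cv2.imwrite(f"pics/{n}2.png",im); W=cloud(n,d)
        m=((W[...,2]>.081)&(W[...,2]<.1)&(im.min(-1)>110)&(W[...,0]>.47)&(W[...,0]<.6)&(d>0)).astype(np.uint8)
        k,l,st,c=cv2.connectedComponentsWithStats(m)
        for j in range(1,k):
            if st[j,4]>100:
                P=W[l==j]; print(n,st[j],P.mean(0).round(4),np.median(P[:,2]).round(4),((P[:,:2].min(0)+P[:,:2].max(0))/2).round(4))
        g=(W[...,2]>.1)&(np.hypot(W[...,0]-.5325,W[...,1]-.09)<.05)&(d>0)
        if g.any(): print(n,"tip low z",np.percentile(W[g][:,2],[0,1,2,5,10]).round(4), (W[g][W[g][:,2]<.15]).mean(0) )
E
```

```text
2.7 [0.5311 0.0896 0.3085] [-0.12 -0.94  0.49]
wrist [320   0  65  91 488] [0.5751 0.1946 0.0964] 0.0967 [0.5694 0.1989]
wrist [ 239  227   91   69 2802] [0.5365 0.076  0.0927] 0.0927 [0.534  0.0692]
wrist [273 337  14  33 339] [ 0.5309 -0.0106  0.0895] 0.0895 [ 0.531  -0.0099]
wrist tip low z [0.1391 0.1486 0.155  0.1722 0.1834] [0.53113576 0.09932845 0.14562637]
2.75 [0.5314 0.0892 0.3096] [-0.12 -0.38  0.43]
scene [275 162  35  22 323] [0.5636 0.1905 0.0921] 0.093 [0.5523 0.2034]
scene [227 198  33  25 650] [0.5339 0.061  0.0912] 0.0912 [0.5331 0.0621]
scene [199 228  35  28 753] [ 0.5348 -0.0251  0.088 ] 0.088 [ 0.5334 -0.0239]
scene [168 260  37  31 885] [ 0.5356 -0.111   0.088 ] 0.088 [ 0.535  -0.1104]
scene [ 133  296   39   35 1045] [ 0.5364 -0.1968  0.088 ] 0.088 [ 0.5357 -0.1963]
scene tip low z [0.1364 0.152  0.1642 0.1903 0.2128] [0.53447825 0.08104822 0.14445978]
2.8 [0.5316 0.0889 0.3103] [ 0.42 -0.28  0.75]
2.85 [0.5318 0.0888 0.3107] [0.52 0.31 0.31]
```

View pics/wrist2.png

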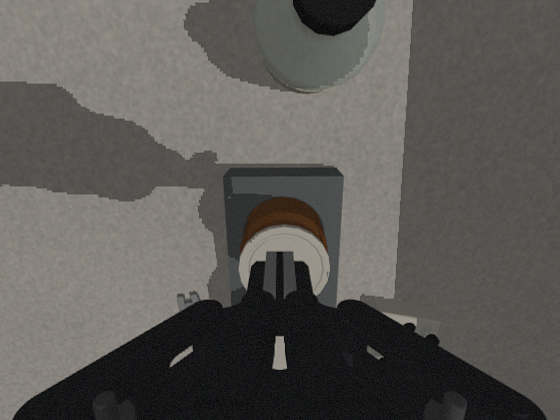

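View pics/scene2.png

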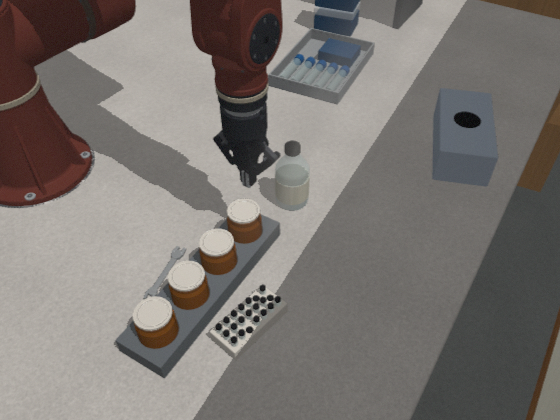

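Emit:
carry_out(travel=[[1, 0, 10], [2, 0, 20], [2, 0, 30], [2, 0, 37], [2, 0, 41], [2, 0, 42], [2, 0, 42], [2, 0, 42]], roll=[0, 0, 0, 0, 0, 0, 0, 0])

```text
time_s: 3.9
tcp_pos: [0.5318, 0.0917, 0.268]
tool_rot: [2.221, 2.221, 0.0]
ft_force: [0.2, -0.4, -0.8]
opening: 0.002
```

Emit:
carry_out(travel=[[0, 0, 0.5], [0, 0, 1], [0, 0, 1.5], [0, 0, 2], [0, 0, 2], [0, 0, 2], [0, 0, 2], [0, 0, 2]], roll=[0, 0, 0, 0, 0, 0, 0, 0])

```text
time_s: 4.9
tcp_pos: [0.5317, 0.0917, 0.2657]
tool_rot: [2.221, 2.221, -0.0]
ft_force: [-0.8, 0.4, -0.4]
opening: 0.0
```

Emit:
carry_out(travel=[[0, 0, 0.5], [0, 0, 1], [0, 0, 1], [0, 0, 1], [0, 0, 1], [0, 0, 1], [0, 0, 1], [0, 0, 1]], roll=[0, 0, 0, 0, 0, 0, 0, 0])

```text
time_s: 5.9
tcp_pos: [0.5317, 0.0917, 0.2647]
tool_rot: [2.221, 2.221, 0.0]
ft_force: [-0.4, -0.2, 0.9]
opening: 0.002
```

```bash
cat > f.py <<'E'
from h import *
F=[];Z=[]
for i in range(6):
    im,d=bot.snapshot("scene"); s=bot.sense(); F.append(s["ft_force"]);Z.append(s["tcp_pos"])
print(s["time_s"],"F",np.mean(F,0).round(2),np.std(F,0).round(2),"P",np.mean(Z,0).round(4))
E
python3 f.py
```

```text
6.2 F [0.17 0.22 0.69] [0.26 0.17 0.21] P [0.5317 0.0917 0.2647]
```

Emit:
carry_out(travel=[[0, 0, 0.3], [0, 0, 0.6], [0, 0, 0.9], [0, 0, 1], [0, 0, 1], [0, 0, 1], [0, 0, 1], [0, 0, 1]], roll=[0, 0, 0, 0, 0, 0, 0, 0])

```text
time_s: 7.2
tcp_pos: [0.5317, 0.0917, 0.2637]
tool_rot: [2.221, 2.221, -0.0]
ft_force: [0.8, 1.3, 0.2]
opening: -0.005
```

```bash
python3 f.py
```

```text
7.5 F [0.25 1.25 1.55] [0.17 0.35 0.2 ] P [0.5317 0.0917 0.2637]
```

Emit:
carry_out(travel=[[0, 0, 0.3], [0, 0, 0.6], [0, 0, 0.9], [0, 0, 1], [0, 0, 1], [0, 0, 1], [0, 0, 1], [0, 0, 1]], roll=[0, 0, 0, 0, 0, 0, 0, 0])

```text
time_s: 8.5
tcp_pos: [0.5318, 0.0917, 0.2628]
tool_rot: [2.221, 2.221, 0.0]
ft_force: [-0.3, 2.9, 4.5]
opening: -0.004
```

```bash
cat >> f.py <<'E'
W=cloud("scene",d); m=(abs(W[...,2]-.09)<.008)&(np.hypot(W[...,0]-.5335,W[...,1]-.062)<.031)&(d>0)&(im.min(-1)>110)
P=W[m]; A=np.c_[P[:,:2]-[.5335,.062],np.ones(len(P))]; print("plane slope x,y,z0",np.linalg.lstsq(A,P[:,2],rcond=None)[0].round(4))
E
python3 f.py
```

```text
8.8 F [-0.82  2.75  4.72] [0.29 0.55 0.69] P [0.5317 0.0918 0.2627]
plane slope x,y,z0 [-0.0028 -0.1196  0.0913]
```

Emit:
carry_out(travel=[[0, 0, -3], [0, 0, -8], [0, 0, -12], [-10, 0.5, -12], [-20, 1, -12], [-27.5, 1, -12], [-27.5, 1, -12], [-27.5, 1, -12]], roll=[0, 0, 0, 0, 0, 0, 0, 0])

```text
time_s: 9.8
tcp_pos: [0.5327, 0.0642, 0.2746]
tool_rot: [-2.222, -2.221, 0.0]
ft_force: [-0.5, 0.2, -0.1]
opening: 0.001
```

```bash
python3 f.py; python3 - <<'E'
from h import *
s=bot.sense();im,d=bot.snapshot("wrist");cv2.imwrite("pics/wrist3.png",im)
W=cloud("wrist",d); m=(abs(W[...,2]-.09)<.008)&(np.hypot(W[...,0]-.5335,W[...,1]-.064)<.04)&(d>0)&(im.min(-1)>110)
P=W[m]; print(P.min(0),P.max(0),np.median(P,0)); 
from scipy.optimize import least_squares
# circle: max extent per direction on the visible rim
c0=np.array([.5335,.064]); a=np.arctan2(P[:,1]-c0[1],P[:,0]-c0[0]); r=np.hypot(*(P[:,:2]-c0).T)
E_=[]
for b in np.arange(-np.pi,np.pi,.15):
    k=(a>=b)&(a<b+.15)
    if k.sum()>5 and r[k].max()>.027: E_.append(P[k][r[k].argmax(),:2])
E_=np.array(E_); f=least_squares(lambda p:np.hypot(*(E_-p).T)-.031,c0,loss="soft_l1",f_scale=.001); print(len(E_),f.x)
E
```

```text
10.1 F [ 0.14 -0.1  -0.06] [0.52 0.48 0.47] P [0.5327 0.0644 0.2747]
plane slope x,y,z0 [0.001  0.0019 0.0913]
[0.50394215 0.04216911 0.08930793] [0.56384859 0.09523623 0.09369689] [0.54925992 0.0724986  0.09156427]
27 [0.5332019  0.06445515]
```

View pics/wrist3.png

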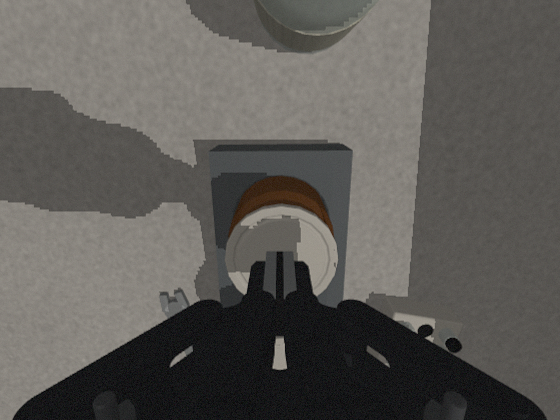

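Emit:
carry_out(travel=[[0.5, 0.5, 5], [0, 0.5, 8], [0, 0.5, 9.5], [0, 0.5, 10], [0, 0.5, 10.5], [0, 0.5, 11], [0, 0.5, 11], [0, 0.5, 11]], roll=[0, 0, 0, 0, 0, 0, 0, 0])

```text
time_s: 11.15
tcp_pos: [0.5331, 0.0643, 0.2645]
tool_rot: [2.221, 2.221, 0.0]
ft_force: [-4.4, 0.5, 8.6]
opening: -0.001
```

```bash
python3 f.py
```

```text
11.45 F [-4.46  0.44  8.9 ] [0.66 0.32 0.52] P [0.5331 0.0643 0.2645]
plane slope x,y,z0 [-0.0057  0.015   0.0902]
```

Emit:
carry_out(travel=[[0, 0, 0.3], [0, 0, 0.6], [0, 0, 0.9], [0, 0, 1.2], [0, 0, 1.5], [0, 0, 1.5], [0, 0, 1.5], [0, 0, 1.5]], roll=[0, 0, 0, 0, 0, 0, 0, 0])

```text
time_s: 12.45
tcp_pos: [0.5331, 0.0643, 0.2631]
tool_rot: [2.221, 2.221, -0.0]
ft_force: [-4.3, -0.2, 9.0]
opening: 0.0
```

```bash
python3 f.py
```

```text
12.75 F [-4.53  0.53  9.43] [0.6  0.49 0.31] P [0.5331 0.0643 0.2631]
plane slope x,y,z0 [-0.0044  0.0045  0.0886]
```

Emit:
carry_out(travel=[[0, 0, 0.3], [0, 0, 0.6], [0, 0, 0.9], [0, 0, 1.2], [0, 0, 1.5], [0, 0, 1.5], [0, 0, 1.5], [0, 0, 1.5]], roll=[0, 0, 0, 0, 0, 0, 0, 0])

```text
time_s: 13.75
tcp_pos: [0.5331, 0.0643, 0.2623]
tool_rot: [2.221, 2.221, 0.0]
ft_force: [-7.9, 1.5, 14.2]
opening: 0.001
```

```bash
python3 f.py
```

```text
14.05 F [-7.15  0.76 14.94] [0.49 0.53 0.54] P [0.5331 0.0643 0.2623]
plane slope x,y,z0 [-0.0094  0.0128  0.088 ]
```

Emit:
carry_out(travel=[[0, 0, 0.3], [0, 0, 0.6], [0, 0, 0.6], [0, 0, 0.6], [0, 0, 0.6], [0, 0, 0.6], [0, 0, 0.6], [0, 0, 0.6]], roll=[0, 0, 0, 0, 0, 0, 0, 0])

```text
time_s: 15.05
tcp_pos: [0.5331, 0.0643, 0.2622]
tool_rot: [2.221, 2.221, 0.0]
ft_force: [-9.8, 0.2, 19.6]
opening: -0.001
```

Emit:
carry_out(travel=[[0, 0, -1], [0, 0, -3], [0, 0, -8], [0, 0, -20], [0, 0, -40], [0, 0, -70], [0, 0, -90], [0, 0, -90]], roll=[0, 0, 0, 0, 0, 0, 0, 0])

```text
time_s: 16.05
tcp_pos: [0.5338, 0.0642, 0.3523]
tool_rot: [2.219, 2.219, 0.003]
ft_force: [-0.1, 0.4, -0.4]
opening: 0.001
```

```bash
python3 f.py; python3 - <<'E'
from h import *
im,d=bot.snapshot("scene");cv2.imwrite("pics/scene4.png",cv2.resize(im[140:370,90:330],None,fx=2.5,fy=2.5)); W=cloud("scene",d)
for y in(.062,-.024,-.1105,-.196):
    m=(abs(W[...,2]-.09)<.005)&(np.hypot(W[...,0]-.5345,W[...,1]-y)<.026)&(d>0)&(im.min(-1)>110); print(y,m.sum(),np.median(W[m][:,2]).round(4))
E
```

```text
16.35 F [ 0.02  0.   -0.02] [0.64 0.15 0.33] P [0.5331 0.0642 0.3493]
plane slope x,y,z0 [-0.0009  0.0026  0.0879]
0.062 427 0.0879
-0.024 502 0.088
-0.1105 587 0.0882
-0.196 725 0.0881
```

View pics/scene4.png

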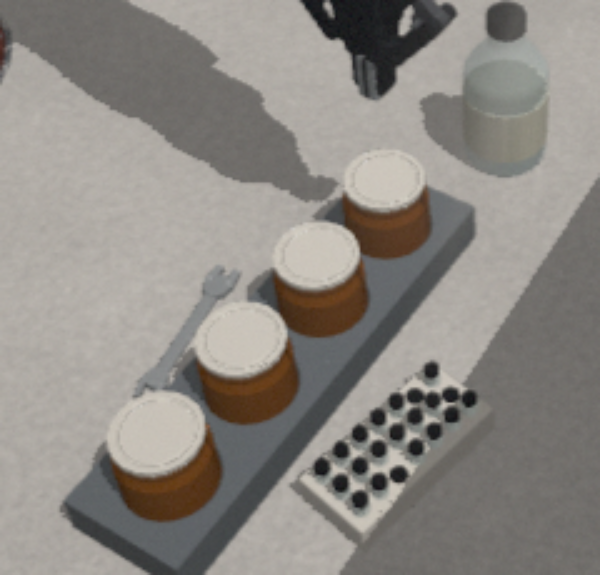

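The lid is flat and at the same height as the other three, the hand is clear, and the bystanders look undisturbed.

```bash
python3 -c "
from workcell import bot
print(bot.hand_in())"
```

```text
the job is handed in; nothing more can be done
None
```

The unseated lid was on the jar at the bottle end of the rack. It is now pressed fully home, and the job was handed in at about 16 s.

- **Finding it:** The camera depth showed that lid about 3.3 mm higher than the others, so I tested it first. With the fingertips shut, I pressed about 27 mm from its middle. It gave under about 1.5 N and tipped onto the rim, with a measured slope of 0.12 rad. When I released it, it sprang level and was still high. I did not press the other three lids, because the first one tested rocked.
- **Seating it:** I pressed on the middle within about 1 mm. The lid slid down at about 9 N, and I stopped once it was solid on the rim, at about 20 N.
- **Last checks:** With the hand lifted clear, the lid is level (slope under 0.003). Its height reads 87.9 mm, against 88.0 to 88.2 mm for the other three in the same camera. The force on the hand is about 0 N, and the bottle, vial rack and wrench look untouched.
- **Light-press force:** The light edge press reached about 4.7 N once the lid edge met the rim, a little over the 1 to 3 N range given.
- **Sideways force:** A sideways reading of up to about 10 N showed up during the final push. It fell back to zero on release.

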